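# Stand up the fallen bayonet post and lock it in its sprung socket

### The job

The work-holding post has fallen over on the rubber strip between the oil bottle and the flux jar: stand it upright on its foot on the strip and let go of it there. Then pick it up again, push its two-lugged foot through the slots of the bayonet socket, press it down against the spring, turn it about a quarter turn clockwise (seen from above) up to the stop, and finish while still holding it there, pressed down and turned, because both springs throw it back when it is let go and I still have to drop the locking pin in. Do not knock over or push away the bottle and the jar.

Things in the scene. Friction and masses are not known exactly. Their poses are not given: they have to be found in the camera images.
- post_head (a point): Centre of the loose post's square bright steel head, 38 x 38 mm, 36 mm long. Own x: along the post from foot to head; own y: along the line of the two lugs, square to one pair of head flats; z: square to the other pair. 54 mm from the foot face, 18 mm below the head's end. At the start the post lies on a head flat on the strip, its y axis level, its head pointing about to the robot's left (+y, up to 0.5 rad off).
- post_foot (a point): Centre of the post's flat foot face, the end of a round dark steel shank 26 mm in diameter, 36 mm long; same axes as post_head. Two bright side lugs stand out of the shank opposite each other, 36 mm over both tips, 8 mm wide, from 3 to 13 mm above the foot face.
- post: The whole post, 72 mm long, about 0.2 kg; origin on the head's surface, 19 mm to the -z side of post_head. Standing on its foot it balances about 41 mm up and falls if left leaning more than about 0.2 rad.
- socket_mouth (a point): Centre of the mouth of the fixed bayonet socket, level with its top, 38 mm above the worktop. Flange 86 mm in diameter, 6 mm thick; housing 58 mm in diameter. Own z up; the slots for the lugs lie on its own y axis, one each side, alike. Bore 29 mm, slots 11 mm wide and 42 mm from end to end across the bore, dark lip 6 mm thick.
- socket: The whole socket, origin at the centre of its underside. The post's foot meets the sprung plunger 14.5 mm below the mouth; pressed 4.5 mm farther, the lugs are below the lip and the post can turn. Fully down the foot is 24.5 mm below the mouth and the head's underside 11.5 mm above it.
- plunger (a joint): How far the plunger in the socket is pressed down, m: 0 at rest, 0.010 on its stop. The spring takes about 3 N to start and 10 N fully down.
- dog (a joint): Turn of the driven dog in the socket, rad: 0 at rest (in line with the slots), grows clockwise seen from above, stop at 1.40 (80 degrees). It is turned by the post's lugs with up to 0.2 rad of play in all; a return spring takes 0.06 N m to start and 0.20 N m at the stop.
- strip: Fixed black rubber strip 260 x 110 mm, 3 mm thick, on the worktop, origin at its underside centre; own x along its length. The row of bottle, post and jar stands on its centre line.
- flux_jar: Cream-coloured jar with black lid, 54 mm in diameter, 58 mm tall, standing at one end of the strip; origin at its underside centre, z up. A bystander.
- oil_bottle: Amber bottle with red spout, 36 mm in diameter, 92 mm tall, standing at the other end of the strip (which end varies); origin at its underside centre, z up. A bystander.
Not all that is in view belongs to the job. Leave any turquoise look-alike of the post alone. There is more than one size of the socket; the job needs the larger.

How it is judged:
By the outcome, as a careful person would: the job done as asked, in the order asked, and still so for the second after the job is handed in, while the arm keeps its last pose, push and grip.
It also fails if it takes over 66 s, if anything falls off the work surface, if the arm or the gripper's body presses on something with over 40 N, if the wrist force passes 120 N, or if a joint passes its speed limit or range.

### The arm

A 6-joint arm with a two-finger parallel gripper is mounted at the origin on a cart in front of the work surface, level with it; the furniture and walls round the work are solid. World frame = base frame: x ahead of the robot, y to its left, z up, the work surface at z = 0. Lengths are in m, angles in degrees, forces in N, time in s.
With the tool pointing down it reaches from about 0.375 to 0.75 m from the base axis. Payload 9 kg.
Tool frame: the origin (TCP) lies where the fingers leave the gripper's body, on its centre line; the fingertips stand 73 mm ahead of it and the grasp point (between the pads) lies 54 mm ahead of it (robot.tip_reach is the distance from the TCP to the fingertips, in m); z points along the fingers, y is the direction in which the jaws open and shut (so a half turn about z gives the same grasp; the last joint's range is limited). The gripper opens to 85 mm and grips with 20 to 120 N. Pads are 22 mm wide; open, the fingers measure 114 mm over their backs; the gripper's body (76 mm by 85 mm) begins 54 mm behind the grasp point. The pads swing forward as they close: fully open they stand 13 mm farther back than shut.
Start: joints at [56.797, 5.964, 5.575, 89.605, 0, 77.527], TCP at [0.212, 0.561, 0.304] pointing down, gripper open.
Joint ranges: [-171.21, 171.21], [-48.23, 106.86], [-62.78, 66.21], [-105.2, 120.99], [-86.42, 89.51], [-180, 180]. Speed limits (degrees/s): [127.2, 127.2, 147.25, 180, 180, 180].

### API

Orientations are given as [roll, pitch, yaw] about the fixed x, y, z axes, in that order (R = Rz(yaw) Ry(pitch) Rx(roll)).
In Python, from plant import robot gives the robot as it stands. Calls block until the motion is done:
- robot.move_pose(position, orientation): joint-space move of the TCP to a pose.
- robot.line_to(position, vel=0.15, rotation=None, guard=None): straight line of the TCP; rotation=None keeps the orientation; vel is the mean speed in m/s. With guard (N) it stops when the force on the tool has changed by that much, and returns True; else False.
- robot.goto_joints(angles): joint-space move.
- robot.set_gripper(opening): finger opening in m; the grip force is fixed at half the most; returns when the fingers have stopped.
- robot.pause(seconds).
- robot.ik(position, orientation): joint angles nearest the present ones, or None.
- robot.observe(): the state.
- robot.grab_frame(name): name is "scene" or "top" or "wrist"; returns the picture (420x560x3 uint8, blue, green, red); there is no depth.
- robot.get_calibration(name): a dict with "vertical_fov" (degrees; the focal length in pixels is half the picture's height over the tangent of half this angle, whatever the lens; pixels are square), "cx", "cy" (the principal point, pixels), "k1" (the pictures are not rectified: a ray, as slopes to the right and down, at radius r is drawn at 1 + k1 r^2 times it, then the intrinsics apply), "rvec" (rotation vector, rad) and "tvec" (3), from world to camera coordinates, as OpenCV has them. Camera axes: x right, y down, z forward; pixel columns grow to the right and rows downward; lengths in m; the calibration is good to about 2 mm. A picture is of the moment at which its call begins: read the wrist's pose just before it. get_calibration takes no time and is no camera call; for the wrist camera it gives the pose at the moment of the call.
A pose or a line that the arm cannot do raises robot.IKError and nothing moves.
- robot.job_done(): hands the job in, once; it reports no verdict.
The state is a dict: "time": time; "q": joint angles; "qvel": joint speeds; "joint_torque": joint torques, N m; "tool_pos": TCP position; "tcp_rot": TCP orientation; "ft_force": force on the tool from outside, world axes, zero at the start; "torque": the same for the moment, N m; "gripper_width": finger opening in m.
Only numpy, scipy, OpenCV 4.12 (cv2) and the standard library are available. Lean on these libraries where they do the work, as an engineer would, in place of code of your own. Each camera call takes 0.05 s, during which the arm holds its last target.

## Working session

There is one attempt and no reset: what is moved stays moved. The work goes in short steps, each a Python script; the robot and the scene stay as the last script left them, time stands still between calls to the robot, and variables do not carry over. Pictures are saved under pics/ and viewed, and the job is handed in when it is done.

```bash
ls; mkdir -p pics; python3 - <<'E'
from plant import robot
import cv2
o=robot.observe(); print(o)
for n in ["scene","top","wrist"]:
    print(n,robot.get_calibration(n))
    im=robot.grab_frame(n); cv2.imwrite(f"pics/a_{n}.png",im)
E
```

```text
pics
{'time': 0.0, 'q': array([ 5.67967634e+01,  5.99912652e+00,  5.52777555e+00,  8.96033925e+01,
       -1.49755241e-03,  7.75274114e+01]), 'qvel': array([-0.02338448, -0.02644506, -0.0206223 , -0.03191197,  0.08098894,
        0.00403532]), 'joint_torque': array([-2.09665122e-03, -5.56932306e+01,  5.03645289e+01,  1.69619214e-02,
       -2.85868409e-04, -1.79921358e-05]), 'tool_pos': array([0.21224758, 0.56096188, 0.30312394]), 'tcp_rot': array([-1.79926697e+02, -1.46803135e-02,  1.59269344e+02]), 'ft_force': array([0.16059767, 0.56908407, 1.2040068 ]), 'torque': array([ 0.04908825, -0.0191272 , -0.00937584]), 'gripper_width': 0.08538422638839137}
scene {'vertical_fov': 48.24769633051651, 'cx': 286.68563251819916, 'cy': 209.90980465904, 'k1': -0.09325852313154662, 'rvec': array([ 2.14772307, -0.65749672,  0.32562587]), 'tvec': array([-0.41867198,  0.25411065,  0.72905634])}
top {'vertical_fov': 43.40989935627337, 'cx': 278.07716692309117, 'cy': 200.9311312004911, 'k1': -0.14112644787743167, 'rvec': array([ 2.14548558, -2.07567726,  0.21261125]), 'tvec': array([0.0315586 , 0.57107533, 1.31151974])}
wrist {'vertical_fov': 69.48441964840202, 'cx': 273.07334314099666, 'cy': 212.86137217341687, 'k1': 0.009761313576284894, 'rvec': array([-2.3610573 , -1.63127162, -0.25953378]), 'tvec': array([-0.59863855, -0.03938301,  0.38081118])}
```

View pics/a_scene.png

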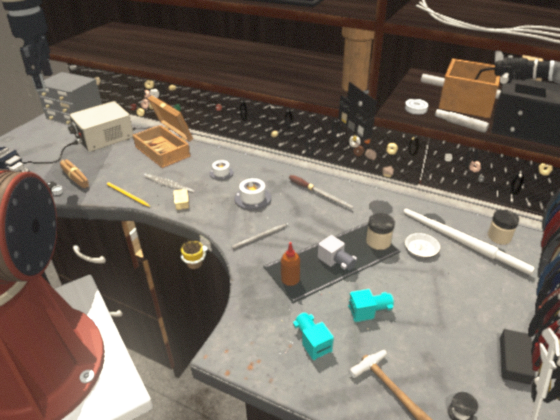

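View pics/a_top.png

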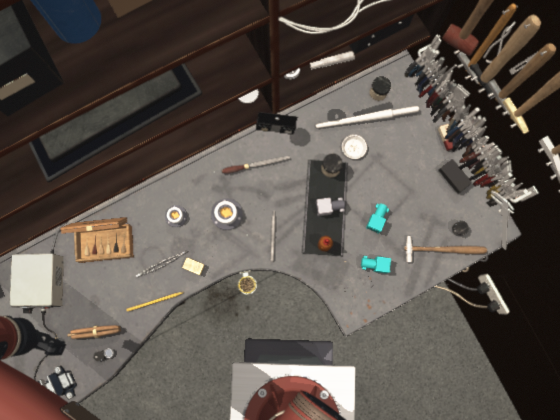

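View pics/a_wrist.png

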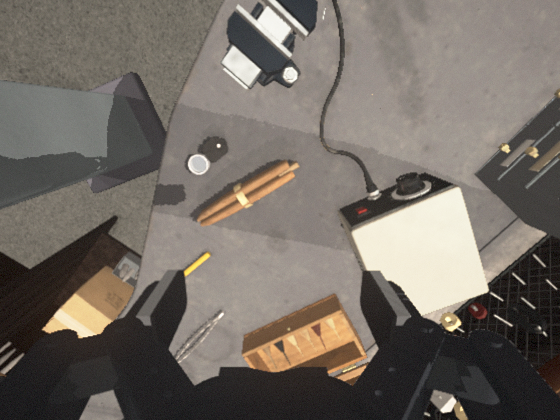

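```bash
cat > h.py <<'E'
import numpy as np, cv2
from scipy.spatial.transform import Rotation as R
def K(c):
    f=210/np.tan(np.radians(c['vertical_fov']/2)); return np.array([[f,0,c['cx']],[0,f,c['cy']],[0,0,1.]])
def D(c): return np.array([c['k1'],0,0,0,0.])
def ray(c,uv):
    uv=np.array(uv,float).reshape(-1,1,2)
    n=cv2.undistortPoints(uv,K(c),D(c)).reshape(-1,2)
    Rm=cv2.Rodrigues(c['rvec'])[0]
    o=-Rm.T@c['tvec']; d=np.c_[n,np.ones(len(n))]@Rm
    return o,d
def at_z(c,uv,z):
    o,d=ray(c,uv); return o+d*((z-o[2])/d[:,2])[:,None]
def tri(lst):
    A=np.zeros((3,3));b=np.zeros(3);rs=[]
    for c,uv in lst:
        o,d=ray(c,uv); d=d[0]/np.linalg.norm(d[0]); P=np.eye(3)-np.outer(d,d); A+=P;b+=P@o; rs.append((P,o))
    x=np.linalg.solve(A,b); return x,[np.linalg.norm(P@(x-o)) for P,o in rs]
def proj(c,X):
    return cv2.projectPoints(np.array(X,float).reshape(-1,1,3),c['rvec'],c['tvec'],K(c),D(c))[0].reshape(-1,2)
def crop(im,x0,y0,x1,y1,s,fn):
    cv2.imwrite(fn,cv2.resize(im[y0:y1,x0:x1],None,fx=s,fy=s,interpolation=cv2.INTER_CUBIC))
E
python3 - <<'E'
from h import *
a=cv2.imread('pics/a_scene.png');t=cv2.imread('pics/a_top.png')
crop(a,205,150,425,310,3.6,'pics/b_scene.png'); crop(t,160,140,360,270,4,'pics/b_top.png')
E
```

```text
(no output)
```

View pics/b_scene.png

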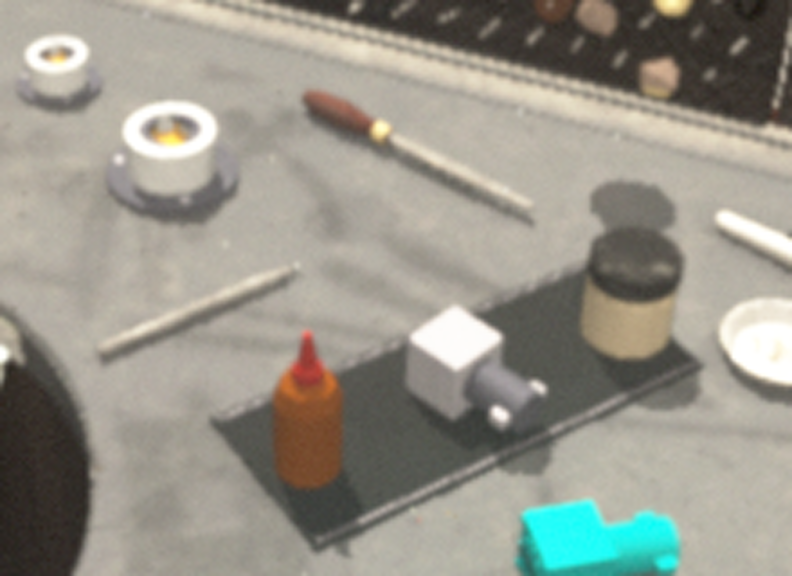

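View pics/b_top.png

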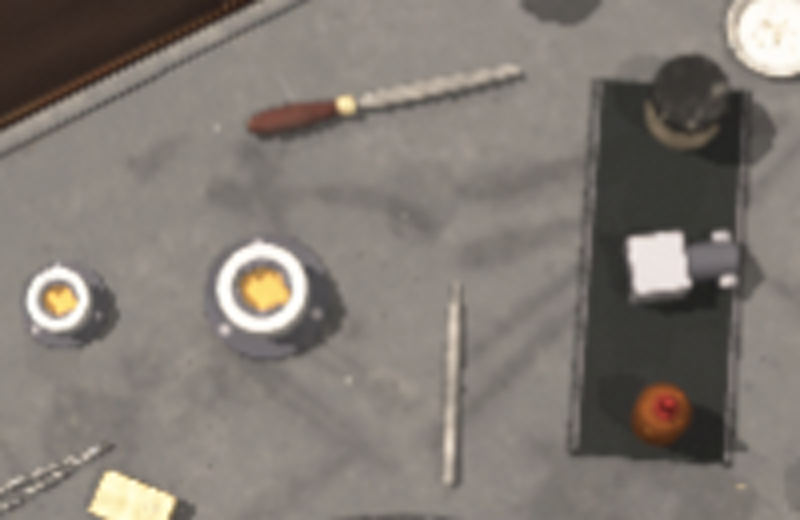

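```bash
python3 - <<'E'
from h import *
from plant import robot
cs=robot.get_calibration('scene');ct=robot.get_calibration('top')
S=lambda u,v:(205+u/3.6,150+v/3.6)
T=lambda u,v:(160+u/4,140+v/4)
for n,s,t in [('headtop',S(455,338),T(658,265)),('mouth',S(170,130),T(263,290)),('jarlid',S(634,255),T(692,88)),('spouttip',S(308,335),T(666,404)),('smallsock',S(57,53),T(59,298)),('lug',S(538,387),T(722,238)),('lug2',S(499,415),T(728,280)),('corner',S(318,545),T(727,463)),('cornerL',S(218,418),T(574,452)),('cornerfar',S(700,365),T(747,95)),]:
    print(n,*[np.round(v,4) for v in tri([(cs,s),(ct,t)])])
E
```

```text
headtop [ 0.5624 -0.0715  0.0416] [0.0007 0.0007]
mouth [0.5379 0.1873 0.0385] [0.0005 0.0005]
jarlid [ 0.6767 -0.0894  0.0599] [0.003 0.003]
spouttip [ 0.464  -0.0738  0.0943] [0.0003 0.0003]
smallsock [0.5292 0.3245 0.028 ] [0.0012 0.0012]
lug [ 0.5852 -0.1151  0.0274] [0.0006 0.0006]
lug2 [ 0.5563 -0.1191  0.026 ] [0.0015 0.0015]
corner [ 0.4376 -0.1228  0.0033] [0.0007 0.0007]
cornerL [ 0.4419 -0.0211  0.0067] [0.0001 0.0001]
cornerfar [ 0.6918 -0.1344  0.0027] [0.0005 0.0005]
```

```bash
python3 - <<'E'
from h import *
from plant import robot
c=robot.get_calibration('wrist');o=robot.observe()
Rt=R.from_euler('xyz',o['tcp_rot'],degrees=True).as_matrix()
Rc=cv2.Rodrigues(c['rvec'])[0]; p=-Rc.T@c['tvec']
print('cam in tool',Rt.T@(p-o['tool_pos'])); print('cam axes in tool\n',(Rt.T@Rc.T).round(3)); print(robot.tip_reach)
# ik checks
for yaw in range(-180,180,30):
    for pos in ([.538,.187,.15],[.562,-.0715,.15]):
        q=robot.ik(pos,[180,0,yaw]); print(yaw,pos[1],None if q is None else np.round(q,0))
# stand sequence: jaw axis yaw a (post y); tilt
for nm,th in [('init30',-30),('init20',-20),('fin60',60),('fin70',70),('fin90',90)]:
  for flip in (0,180):
    psi=0.18
    # post x0 = (-sin, cos,0); y axis horizontal u = (cos,sin,0)
    u=np.array([np.cos(psi),np.sin(psi),0]); f=np.array([-np.sin(psi),np.cos(psi),0])
    z=np.cos(np.radians(th))*np.array([0,0,-1])+np.sin(np.radians(th))*f
    y=u if flip==0 else -u
    x=np.cross(y,z); M=np.c_[x,y,z]
    gp=np.array([.562,-.0715,.03 if th<0 else .06]); 
    q=robot.ik(gp-.054*z,R.from_matrix(M).as_euler('xyz',degrees=True)); print(nm,flip,None if q is None else np.round(q,0))
E
```

```text
cam in tool [ 0.08104742 -0.00106394 -0.0706525 ]
cam axes in tool
 [[ 0.    -0.95  -0.311]
 [ 1.    -0.     0.001]
 [-0.001 -0.311  0.95 ]]
0.0726
-180 0.187 [  6.   2. -14.  73.   0.   6.]
-180 -0.0715 [-20.   2. -15.  73.   0. -20.]
-150 0.187 [  6.   2. -14.  73.   0. -24.]
-150 -0.0715 [-20.   2. -15.  73.   0. -50.]
-120 0.187 [  6.   2. -14.  73.   0. -54.]
-120 -0.0715 [-20.   2. -15.  73.   0. -80.]
-90 0.187 [  6.   2. -14.  73.   0. -84.]
-90 -0.0715 [ -20.    2.  -15.   73.    0. -110.]
-60 0.187 [   6.    2.  -14.   73.    0. -114.]
-60 -0.0715 [ -20.    2.  -15.   73.    0. -140.]
-30 0.187 [   6.    2.  -14.   73.    0. -144.]
-30 -0.0715 [ -20.    2.  -15.   73.    0. -170.]
0 0.187 [   6.    2.  -14.   73.    0. -174.]
0 -0.0715 [-20.   2. -15.  73.   0. 160.]
30 0.187 [  6.   2. -14.  73.   0. 156.]
30 -0.0715 [-20.   2. -15.  73.   0. 130.]
60 0.187 [  6.   2. -14.  73.   0. 126.]
60 -0.0715 [-20.   2. -15.  73.   0. 100.]
90 0.187 [  6.   2. -14.  73.   0.  96.]
90 -0.0715 [-20.   2. -15.  73.   0.  70.]
120 0.187 [  6.   2. -14.  73.   0.  66.]
120 -0.0715 [-20.   2. -15.  73.   0.  40.]
150 0.187 [  6.   2. -14.  73.   0.  36.]
150 -0.0715 [-20.   2. -15.  73.   0.  10.]
init30 0 [ -7.  -1. -29.  52. -29.  71.]
init30 180 [  -7.   -1.  -29.   52.  -29. -109.]
init20 0 [-11.  -1. -27.  57. -19.  67.]
init20 180 [ -11.   -1.  -27.   57.  -19. -113.]
fin60 0 [-38.  53.  26. 115.  35.  24.]
fin60 180 [ -38.   53.   26.  115.   35. -156.]
fin70 0 None
fin70 180 None
fin90 0 None
fin90 180 None<sys>:0: UserWarning: Gimbal lock detected. Setting third angle to zero since it is not possible to uniquely determine all angles.
```

```bash
python3 - <<'E'
from h import *
from plant import robot
import pickle
robot.move_pose([.538,.187,.21],[180,0,90])
c=robot.get_calibration('wrist'); im=robot.grab_frame('wrist'); cv2.imwrite('pics/c_sock.png',im)
print(robot.observe()['time'])
robot.move_pose([.563,-.075,.21],[180,0,95])
c2=robot.get_calibration('wrist'); im=robot.grab_frame('wrist'); cv2.imwrite('pics/c_post.png',im)
pickle.dump((c,c2),open('cal.pkl','wb'))
print(robot.observe()['time'])
E
```

```text
2.0333
3.1083
```

View pics/c_sock.png

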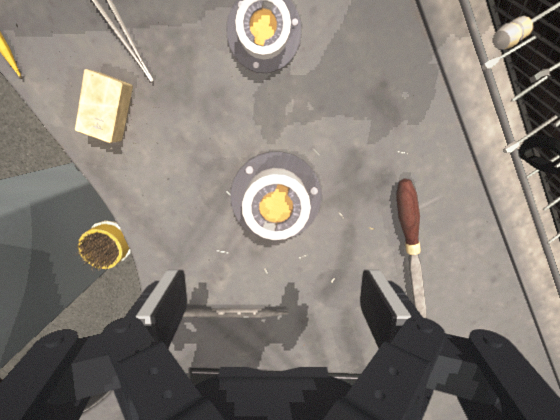

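View pics/c_post.png

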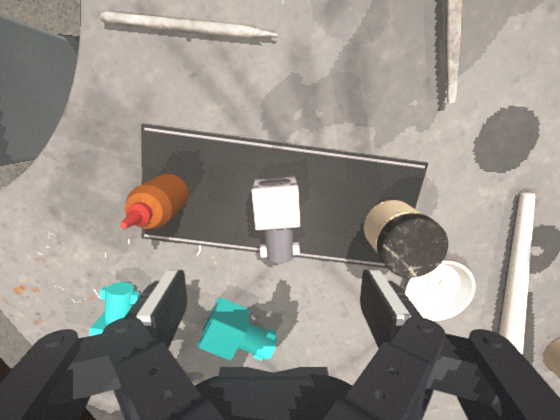

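```bash
python3 - <<'E'
from h import *
a=cv2.imread('pics/c_sock.png');t=cv2.imread('pics/c_post.png')
crop(a,226,146,326,246,6,'pics/d_sock.png'); crop(t,220,160,340,280,5,'pics/d_post.png')
E
```

```text
(no output)
```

View pics/d_sock.png

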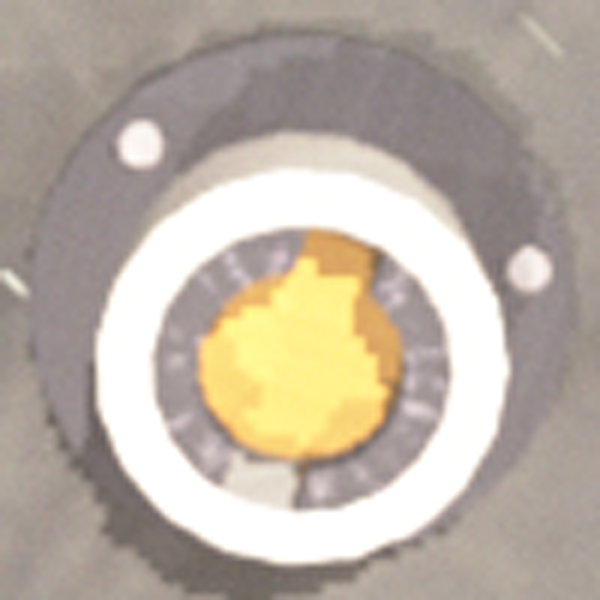

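View pics/d_post.png

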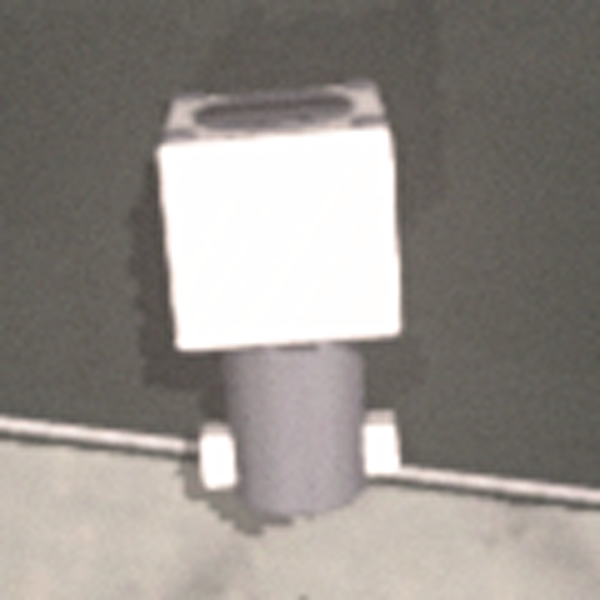

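```bash
python3 - <<'E'
from h import *
import pickle
from plant import robot
c,c2=pickle.load(open('cal.pkl','rb'))
cs=robot.get_calibration('scene');ct=robot.get_calibration('top')
s=lambda u,v:(226+u/6-.4,146+v/6-.4); p=lambda u,v:(220+u/5-.4,160+v/5-.4)
P=at_z(c,[s(341,240),s(260,498),s(302,369),s(300,170),s(305,565),s(96,360),s(508,370)],.038); print(P.round(4))
d=P[0]-P[1]; print('len',np.linalg.norm(d),'ang',np.degrees(np.arctan2(d[1],d[0])), 'OD',np.linalg.norm(P[3]-P[4]),np.linalg.norm(P[5]-P[6]))
print('tri mouth',tri([(c,s(302,369)),(cs,(252.2,186.1)),(ct,(225.7,212.5))]))
H=at_z(c2,[p(160,147),p(390,126),p(400,332),p(178,350)],.041); print(H.round(4),H.mean(0))
for i in range(4): 
  e=H[(i+1)%4]-H[i]; print(np.linalg.norm(e),np.degrees(np.arctan2(e[1],e[0])))
L=at_z(c2,[p(217,455),p(382,442)],.026); print(L, np.degrees(np.arctan2(*(L[1]-L[0])[[1,0]])))
print('tri head',tri([(c2,p(282,239)),(cs,(331.4,243.9)),(ct,(324.5,206.3))]))
print('w z head wrist-top', tri([(c2,p(282,239)),(ct,(324.5,206.3))]))
print('jar base?',at_z(c2,[(402,232)],.06))
for n,uvw,ut in [('jarlid',(408,245),(333,162)),('spout',(125,224),(326.5,241))]: print(n,tri([(c2,uvw),(ct,ut)]))
# turq
print(at_z(c2,[(228,330),(262,348),(120,295)],.02))
E
```

```text
[[0.5441 0.2113 0.038 ]
 [0.5329 0.1736 0.038 ]
 [0.5389 0.1929 0.038 ]
 [0.5385 0.221  0.038 ]
 [0.5394 0.1632 0.038 ]
 [0.5101 0.1941 0.038 ]
 [0.5677 0.1928 0.038 ]]
len 0.03935710360477894 ang 73.52264005520432 OD 0.05777011310722707 0.05757464598770931
tri mouth (array([0.53902529, 0.19002939, 0.03524052]), [np.float64(0.0019228725232890793), np.float64(0.0010172606004614458), np.float64(0.0024379823280425597)])
[[ 0.5424 -0.0541  0.041 ]
 [ 0.5792 -0.0474  0.041 ]
 [ 0.5849 -0.0826  0.041 ]
 [ 0.5478 -0.0891  0.041 ]] [ 0.56356943 -0.06830003  0.041     ]
0.03741766654653524 10.378497679548039
0.035624884376658866 -80.79197766630269
0.03770348358429599 -170.00750598066708
0.03537793994620933 98.73820542278709
[[ 0.55596502 -0.11505406  0.026     ]
 [ 0.58598913 -0.10977761  0.026     ]] 9.96739870764306
tri head (array([ 0.56341858, -0.07007341,  0.03928053]), [np.float64(0.0015446094361362512), np.float64(0.0005982920287875889), np.float64(0.0019664737033251423)])
w z head wrist-top (array([ 0.56478139, -0.07235436,  0.02853776]), [np.float64(0.0009548861978573183), np.float64(0.0009548861978571878)])
jar base? [[ 0.66277726 -0.07355503  0.06      ]]
jarlid (array([ 0.68636736, -0.09483544,  0.03116038]), [np.float64(0.0015673529445515849), np.float64(0.0015673529445515092)])
spout (array([ 0.46398046, -0.07321432,  0.09294543]), [np.float64(0.0010051276760540406), np.float64(0.001005127676054056)])
[[ 0.52694825 -0.21077106  0.02      ]
 [ 0.56374015 -0.23049452  0.02      ]
 [ 0.41877586 -0.17821001  0.02      ]]
```

```bash
cat >> h.py <<'E'
PSI=np.radians(10.1)
def tilt(th,psi=PSI):
    u=np.array([np.cos(psi),np.sin(psi),0]); f=np.array([-np.sin(psi),np.cos(psi),0])
    z=np.cos(np.radians(th))*np.array([0,0,-1.])+np.sin(np.radians(th))*f
    return np.c_[np.cross(u,z),u,z]
def eul(M): return R.from_matrix(M).as_euler('xyz',degrees=True)
E
python3 - <<'E'
from h import *
from plant import robot
for th0 in (-30,-40,-45):
    M0=tilt(th0); gp=np.array([.5635,-.070,.027]); 
    q=robot.ik(gp-.054*M0[:,2],eul(M0)); print(th0,q)
    for psi in (0,10.1,20,-20,-40):
      for z in (.06,.12):
        M1=tilt(th0+90,np.radians(psi)); g=np.array([.5635,-.077,z]); q=robot.ik(g-.054*M1[:,2],eul(M1)); print(' ',psi,z,None if q is None else q.round(0))
E
```

```text
-30 [-6.38511832e+00 -5.74463769e-02 -2.85901263e+01  5.21630645e+01
 -2.86492737e+01  7.11341032e+01]
  0 0.06 [-41.  46.  16. 109.  41.  30.]
  0 0.12 [-41.  42.  16. 114.  41.  30.]
  10.1 0.06 [-39.  54.  27. 116.  35.  24.]
  10.1 0.12 [-39.  50.  27. 120.  35.  24.]
  20 0.06 None
  20 0.12 None
  -20 0.06 [-46.  29.  -6.  92.  51.  46.]
  -20 0.12 [-46.  24.  -5.  98.  51.  46.]
  -40 0.06 [-49.   6. -31.  68.  59.  73.]
  -40 0.12 [-49.   1. -30.  75.  59.  73.]
-40 [ -2.10386532   1.88457494 -29.93302056  48.1240181  -38.92198717
  74.23396955]
  0 0.06 [-39.  36.   8.  99.  36.  38.]
  0 0.12 [-39.  32.  10. 105.  36.  38.]
  10.1 0.06 [-37.  43.  18. 106.  31.  31.]
  10.1 0.12 [-37.  40.  19. 111.  31.  31.]
  20 0.06 [-35.  50.  27. 111.  26.  25.]
  20 0.12 [-35.  46.  29. 116.  26.  25.]
  -20 0.06 [-43.  20. -11.  84.  45.  56.]
  -20 0.12 [-43.  16. -10.  90.  45.  56.]
  -40 0.06 [-45.  -1. -33.  64.  50.  82.]
  -40 0.12 [-45.  -5. -30.  71.  50.  82.]
-45 [ -0.15260957   3.49821083 -30.24116936  46.1683262  -44.09228705
  75.65152647]
  0 0.06 [-38.  31.   5.  95.  34.  42.]
  0 0.12 [-38.  28.   7. 101.  34.  42.]
  10.1 0.06 [-36.  38.  13. 101.  29.  34.]
  10.1 0.12 [-36.  35.  16. 106.  29.  34.]
  20 0.06 [-34.  44.  22. 106.  25.  27.]
  20 0.12 [-34.  41.  24. 112.  25.  27.]
  -20 0.06 [-42.  16. -13.  81.  41.  61.]
  -20 0.12 [-42.  12. -11.  87.  41.  61.]
  -40 0.06 [-43.  -3. -33.  64.  45.  85.]
  -40 0.12 [-43.  -7. -30.  71.  45.  85.]
```

```bash
python3 - <<'E'
from h import *
from plant import robot
M0=tilt(-40); hc=np.array([.5635,-.070,.022]); gp=hc+[0,0,.005]
e=eul(M0); z=M0[:,2]
robot.set_gripper(.07)
robot.move_pose(gp-(.054+.09)*z,e)
print(robot.line_to(gp-.054*z,vel=.1,guard=8))
o=robot.observe(); print(o['time'],o['tool_pos']-(gp-.054*z),o['ft_force'])
im=robot.grab_frame('scene'); crop(im,270,180,410,300,5,'pics/e1.png')
im=robot.grab_frame('wrist'); cv2.imwrite('pics/e2.png',im)
E
```

```text
False
5.1667 [3.76840581e-04 2.56168452e-05 6.12676106e-04] [ 0.3416991   0.23293384 -0.09479006]
```

View pics/e1.png

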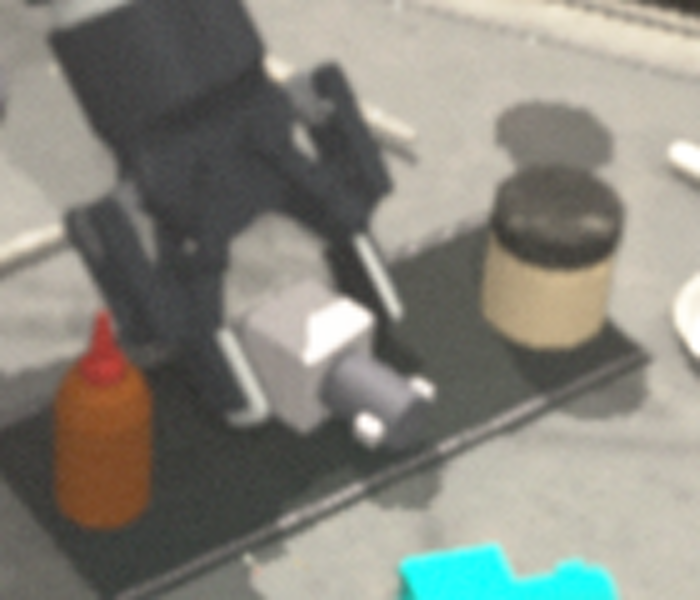

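View pics/e2.png

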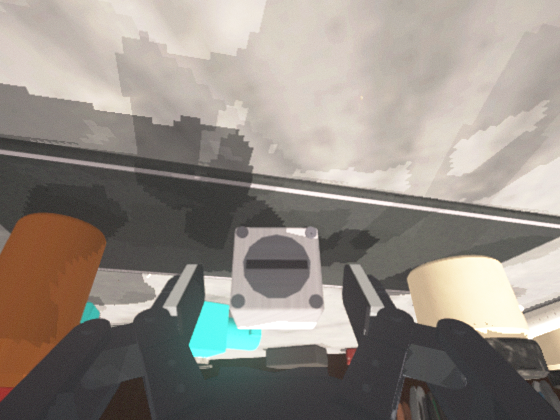

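Scene view: the fingers straddle the bright head at about (331,245), clear of bottle and jar. The wrist view shows the head end centred between the pads at (277,270). Closing.

```bash
python3 - <<'E'
from h import *
from plant import robot
robot.set_gripper(.0)
o=robot.observe(); print(o['time'],o['gripper_width'],o['tool_pos'],o['ft_force'])
M0=tilt(-40); hc=np.array([.5635,-.070,.022])
Mr=R.from_euler('xyz',o['tcp_rot'],degrees=True).as_matrix()
d=Mr.T@(hc-o['tool_pos']); print('head in tool',d)
np.save('d.npy',d)
p=o['tool_pos'].copy(); p[2]+=.10
robot.line_to(p,vel=.12)
M1=tilt(50,0.); h1=np.array([.5635,-.077,.057+.03])
robot.move_pose(h1-M1@d,eul(M1))
o=robot.observe(); print(o['time'],o['gripper_width'],o['tool_pos'],o['ft_force'])
im=robot.grab_frame('scene'); crop(im,270,160,430,300,4.5,'pics/f1.png')
im=robot.grab_frame('wrist'); cv2.imwrite('pics/f2.png',im)
E
```

```text
5.6583 0.037466516902159054 [ 0.5577462  -0.03558304  0.06880151] [-0.69947749  2.4327658   3.64872194]
head in tool [ 0.00336306 -0.00042122  0.05827973]
7.8333 0.03710247208162798 [ 0.56369577 -0.12312635  0.12139695] [-0.77845774 -0.03085908 -2.13419401]
```

View pics/f1.png

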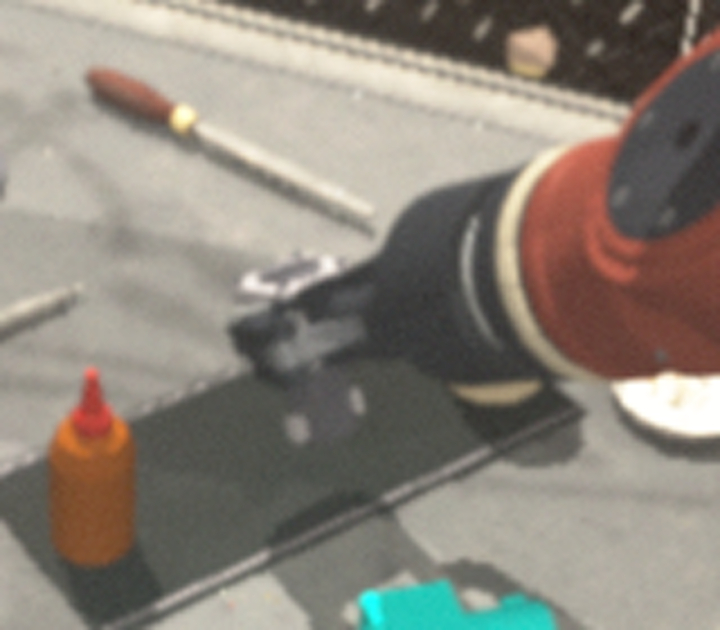

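View pics/f2.png

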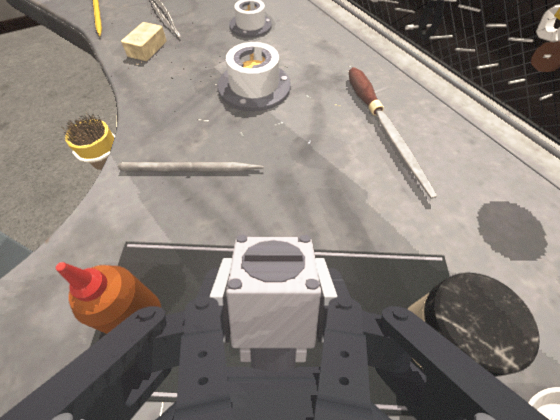

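Scene and wrist views: the post hangs upright, foot and lugs at about (340,253) in the scene, over the strip's middle. Lowering with a guard.

```bash
python3 - <<'E'
from h import *
from plant import robot
d=np.load('d.npy'); M1=tilt(50,0.); h1=np.array([.5635,-.077,.057])
robot.line_to(h1+[0,0,.006]-M1@d,vel=.08)
print(robot.line_to(h1+[0,0,-.004]-M1@d,vel=.015,guard=5))
o=robot.observe(); print(o['time'],o['tool_pos']+M1@d,o['ft_force'],o['torque'])
im=robot.grab_frame('wrist'); cv2.imwrite('pics/g1.png',im)
im=robot.grab_frame('top'); crop(im,260,140,400,270,5,'pics/g2.png')
E
```

```text
True
8.8667 [ 0.56363731 -0.07714207  0.0568236 ] [ 0.98730369 -1.96116604  4.82079097] [-0.33755551  0.0019136  -0.01412334]
```

View pics/g1.png

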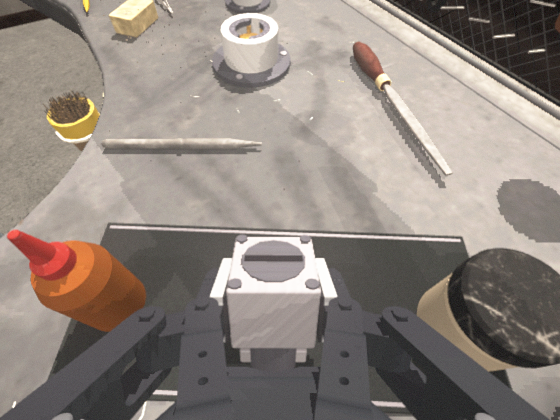

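View pics/g2.png

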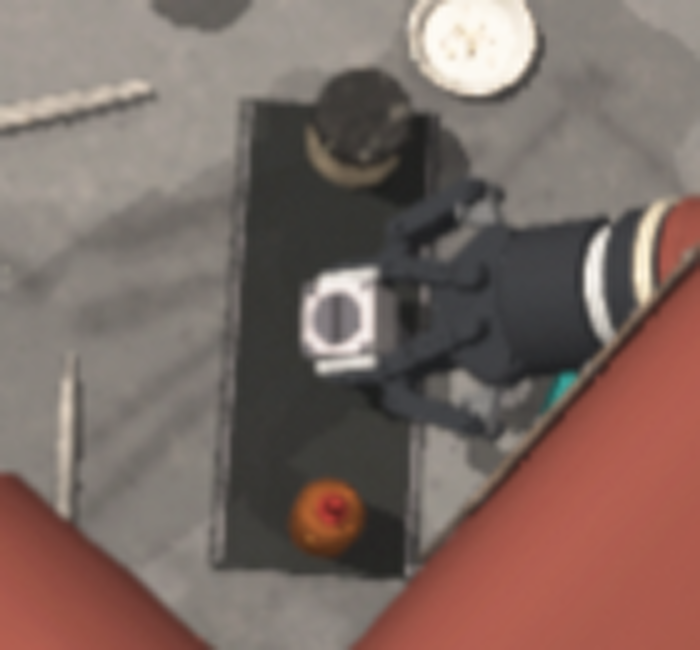

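```bash
python3 - <<'E'
from h import *
from plant import robot
M1=tilt(50,0.)
robot.set_gripper(.065); robot.pause(.2)
im=robot.grab_frame('wrist'); cv2.imwrite('pics/h0.png',im)
o=robot.observe(); p=o['tool_pos']-.10*M1[:,2]+[0,0,.02]
robot.line_to(p,vel=.12)
o=robot.observe(); print(o['time'],o['gripper_width'])
im=robot.grab_frame('wrist'); cv2.imwrite('pics/h1.png',im)
E
```

```text
10.7 0.06517493221691299
```

View pics/h1.png

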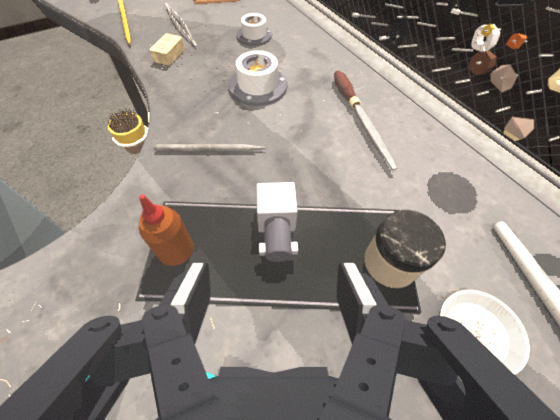

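The post has fallen again: head at (277,198), foot towards the gripper. Checking the frame just after opening.

View pics/h0.png

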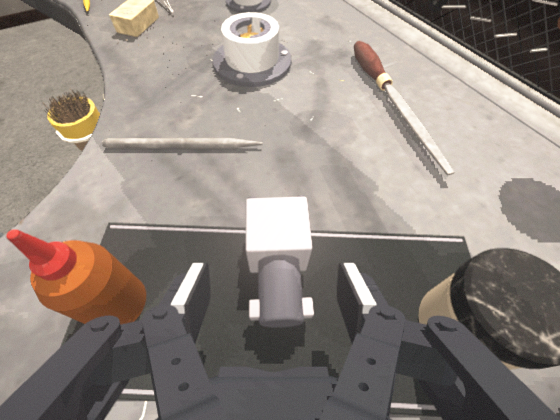

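```bash
python3 - <<'E'
from h import *
a=cv2.imread('pics/g1.png');b=cv2.imread('pics/f2.png')
crop(a,205,220,345,370,5,'pics/i1.png')
crop(b,205,220,345,370,5,'pics/i2.png')
E
```

```text
(no output)
```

View pics/i1.png

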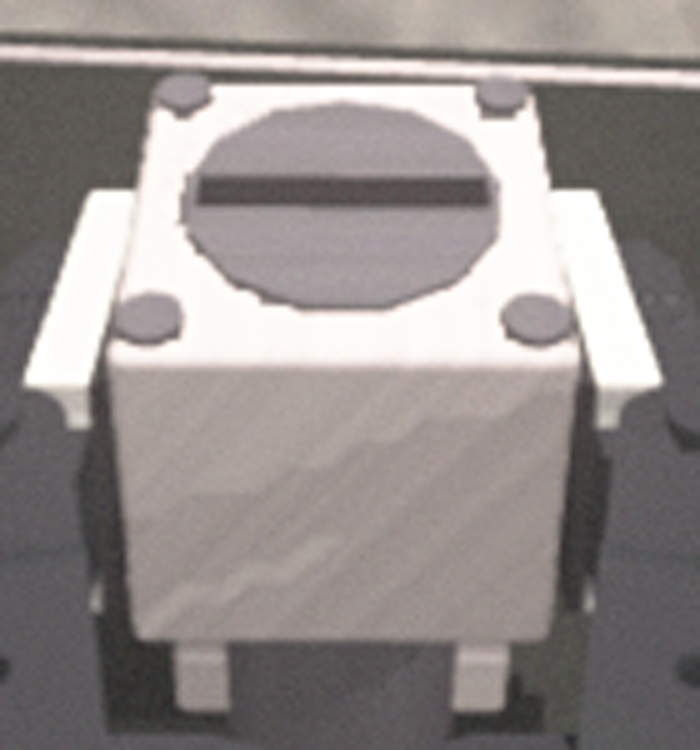

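View pics/i2.png

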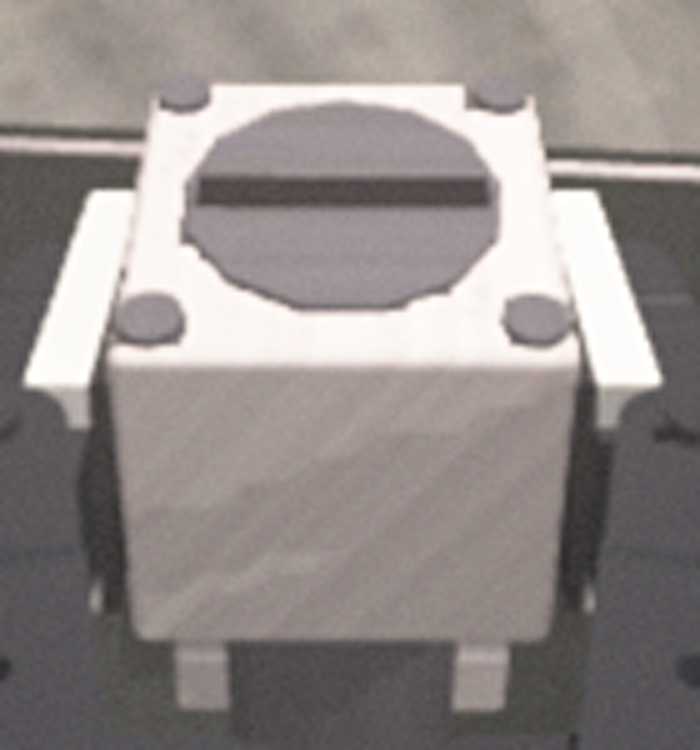

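```bash
cat >> h.py <<'E'
def headpnp(c,uv,obj):
    """obj in head-centre world-aligned nominal axes (X=jaw,Y=f,Z=up)"""
    ok,rv,tv=cv2.solvePnP(np.array(obj,float),np.array(uv,float).reshape(-1,1,2),K(c),D(c),flags=cv2.SOLVEPNP_ITERATIVE)
    Rm=cv2.Rodrigues(c['rvec'])[0]; Ro=Rm.T@cv2.Rodrigues(rv)[0]; p=Rm.T@(tv.ravel()-c['tvec'])
    e=np.array(uv)-cv2.projectPoints(np.array(obj,float),rv,tv,K(c),D(c))[0].reshape(-1,2)
    return Ro,p,np.abs(e).max()
E
python3 - <<'E'
from h import *
from plant import robot
# reconstruct the wrist camera pose in g1: tool pose then
c=robot.get_calibration('wrist');o=robot.observe()
Rt=R.from_euler('xyz',o['tcp_rot'],degrees=True).as_matrix()
Rc=cv2.Rodrigues(c['rvec'])[0]; p=-Rc.T@c['tvec']
pc=Rt.T@(p-o['tool_pos']); Ac=Rt.T@Rc.T
np.savez('camtool.npz',pc=pc,Ac=Ac); print(pc)
M1=tilt(50,0.); d=np.load('d.npy'); tp=np.array([0.56363731,-0.07714207,0.0568236])-M1@d
Rw=M1@Ac; c=dict(c); c['rvec']=cv2.Rodrigues(Rw.T)[0].ravel(); c['tvec']=-Rw.T@(tp+M1@pc)
uv=[(205+u/5-.4,220+v/5-.4) for u,v in [(148,85),(536,85),(577,365),(108,365),(138,640),(553,640)]]
obj=[(-.019,.019,.018),(.019,.019,.018),(.019,-.019,.018),(-.019,-.019,.018),(-.019,-.019,-.018),(.019,-.019,-.018)]
# jar at +x is right in image
Ro,pp,e=headpnp(c,uv,obj); print(Ro.round(3),pp,e, R.from_matrix(Ro).as_euler('xyz',degrees=True))
E
```

```text
[ 0.07994165 -0.00154207 -0.07085766]
[[ 1.     0.001 -0.006]
 [ 0.002  0.898  0.44 ]
 [ 0.006 -0.44   0.898]] [ 0.56271791 -0.08065861  0.0540126 ] 1.5199507289901533 [-26.12797572  -0.35279504   0.09839414]
```

```bash
python3 - <<'E'
from h import *
from plant import robot
import pickle
M1=tilt(50,0.)
o=robot.observe()
robot.line_to(o['tool_pos']+[0,0,.08],vel=.2)
robot.move_pose([.5635,-.055,.21],[180,0,90])
c2=robot.get_calibration('wrist'); im=robot.grab_frame('wrist'); cv2.imwrite('pics/j_post.png',im)
crop(im,210,130,350,270,5,'pics/j1.png')
im=robot.grab_frame('scene'); crop(im,270,180,410,300,5,'pics/j2.png')
pickle.dump(c2,open('cal2.pkl','wb'))
print(robot.observe()['time'])
E
```

```text
12.2833
```

View pics/j1.png

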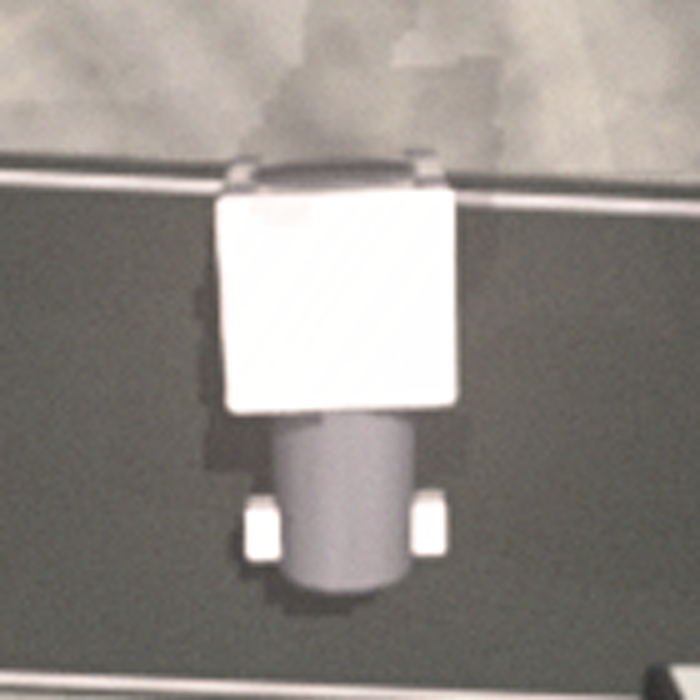

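View pics/j2.png

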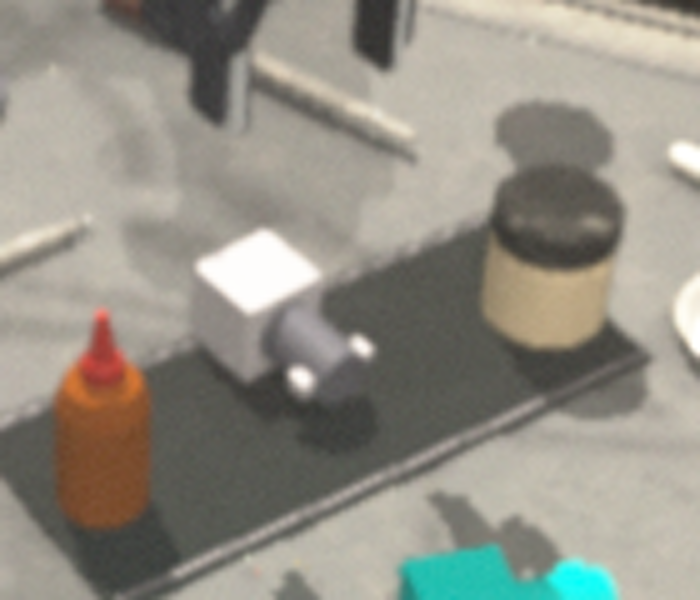

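```bash
python3 - <<'E'
from h import *
import pickle
from plant import robot
c2=pickle.load(open('cal2.pkl','rb')); cs=robot.get_calibration('scene')
p=lambda u,v:(210+u/5-.4,130+v/5-.4)
H=at_z(c2,[p(217,197),p(455,190),p(457,403),p(230,412)],.041); print(H.mean(0))
for i in range(4): 
  e=H[(i+1)%4]-H[i]; print(np.linalg.norm(e),np.degrees(np.arctan2(e[1],e[0])))
L=at_z(c2,[p(263,530),p(430,525)],.026); print(L, np.degrees(np.arctan2(*(L[1]-L[0])[[1,0]])))
S=[(270+u/5-.4,180+v/5-.4) for u,v in [(194,271),(262,231),(321,271),(253,314)]]
G=at_z(cs,S,.041); print(G.round(4),G.mean(0)); 
for i in range(4): 
  e=G[(i+1)%4]-G[i]; print(np.linalg.norm(e),np.degrees(np.arctan2(e[1],e[0])))
E
```

```text
[ 0.5649358  -0.03446705  0.041     ]
0.03769947733762326 1.7289578581616687
0.03535346889061906 -87.8235803519726
0.03762298637079287 -177.56264635400197
0.035819307276440567 92.2975581267253
[[ 0.55148298 -0.08027084  0.026     ]
 [ 0.58164647 -0.07926419  0.026     ]] 1.9114360235484502
[[ 0.543  -0.0215  0.041 ]
 [ 0.5807 -0.0167  0.041 ]
 [ 0.5849 -0.0498  0.041 ]
 [ 0.5468 -0.0551  0.041 ]] [ 0.56384223 -0.03577529  0.041     ]
0.037954445653513545 7.162267693564493
0.033311286749996005 -82.7070545974374
0.03844011700155762 -172.00015448074635
0.03387554472347594 96.47625344748033
```

```bash
python3 - <<'E'
from h import *
from plant import robot
psi=np.radians(2.0)
M0=tilt(-40,psi); f=np.array([-np.sin(psi),np.cos(psi),0]); hc=np.array([.5645,-.0355,.022]); gp=hc+[0,0,.0045]+.005*f
e=eul(M0); z=M0[:,2]
robot.move_pose(gp-(.051+.07)*z,e)
print(robot.line_to(gp-.051*z,vel=.1,guard=6))
o=robot.observe(); print(o['time'],o['tool_pos']-(gp-.051*z),o['ft_force'])
robot.set_gripper(.0)
o=robot.observe(); print(o['time'],o['gripper_width'],o['tool_pos'],o['ft_force'])
im=robot.grab_frame('wrist'); cv2.imwrite('pics/k1.png',im)
im=robot.grab_frame('scene'); crop(im,270,180,410,300,5,'pics/k1s.png')
p=o['tool_pos'].copy(); p[2]+=.03
robot.line_to(p,vel=.06)
im=robot.grab_frame('wrist'); cv2.imwrite('pics/k2.png',im)
im=robot.grab_frame('scene'); crop(im,270,180,410,300,5,'pics/k2s.png')
np.savez('g2.npz',hc=hc,psi=psi,tp=o['tool_pos'],rot=o['tcp_rot'])
a=cv2.imread('pics/k1.png');b=cv2.imread('pics/k2.png')
cv2.imwrite('pics/k12.png',np.hstack([cv2.resize(x[200:370,190:360],None,fx=2.3,fy=2.3) for x in (a,b)]))
a=cv2.imread('pics/k1s.png');b=cv2.imread('pics/k2s.png')
cv2.imwrite('pics/k12s.png',np.hstack([a[100:600,50:450],b[100:600,50:450]]))
E
```

```text
False
13.8333 [ 0.00044391 -0.00017614  0.00073276] [1.13556389 0.61121919 0.27822664]
14.1917 0.03715435839875699 [0.56377754 0.00267436 0.06636267] [-0.74351276  2.22006708  3.64752235]
```

View pics/k12.png

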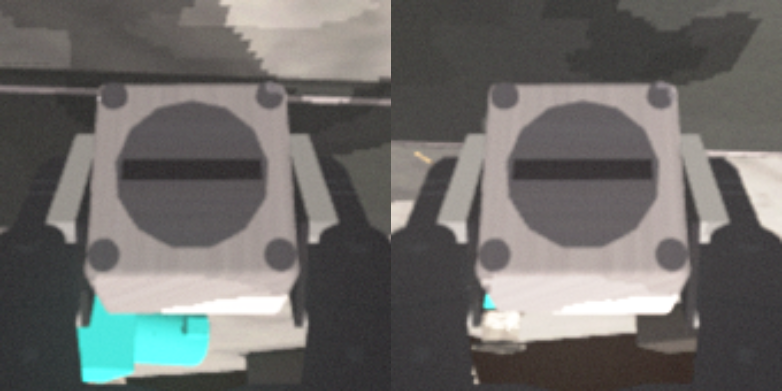

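View pics/k12s.png

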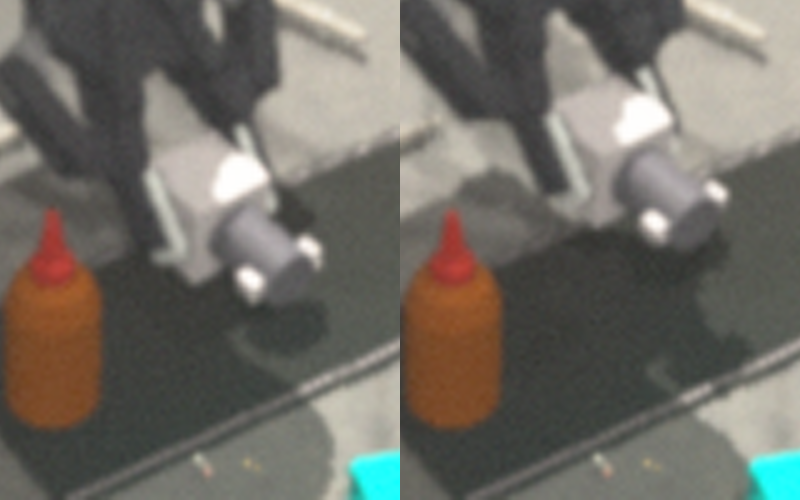

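```bash
python3 - <<'E'
from h import *
from plant import robot
a=cv2.imread('pics/k1.png')
crop(a,200,210,340,350,5.5,'pics/k3.png')
E
```

```text
(no output)
```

View pics/k3.png

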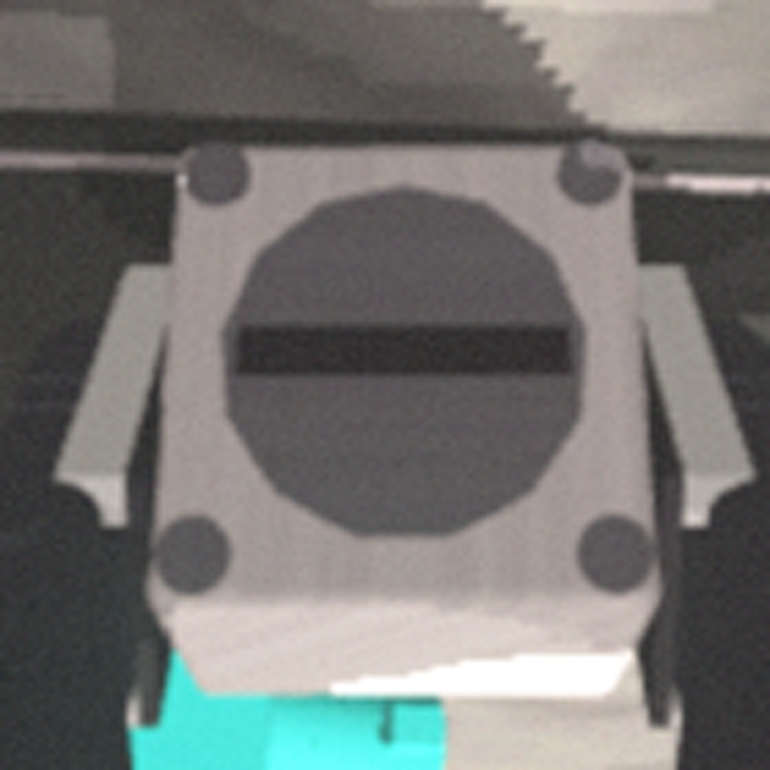

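```bash
cat >> h.py <<'E'
def toolcam(c0,tp,rot):
    n=np.load('camtool.npz'); Rt=R.from_euler('xyz',rot,degrees=True).as_matrix()
    Rw=Rt@n['Ac']; c=dict(c0); c['rvec']=cv2.Rodrigues(Rw.T)[0].ravel(); c['tvec']=-Rw.T@(tp+Rt@n['pc']); return c
E
python3 - <<'E'
from h import *
from plant import robot
g=np.load('g2.npz'); c=toolcam(robot.get_calibration('wrist'),g['tp'],g['rot'])
h=.019;l=.018
obj=[(-h,l,-h),(h,l,-h),(h,l,h),(-h,l,h),(-h,-l,h),(h,-l,h)]
uv=[(200+u/5.5-.4,210+v/5.5-.4) for u,v in [(182,147),(632,147),(660,603),(147,603),(205,697),(610,697)]]
Ro,p,e=headpnp(c,uv,obj); print(R.from_matrix(Ro).as_euler('xyz',degrees=True),p,e)
X=(R.from_euler('z',2,degrees=True).as_matrix()@np.array(obj).T).T+g['hc']
print(np.c_[uv,proj(c,X)].round(1))
E
```

```text
[-0.33387004 -0.34978132  2.61506065] [ 0.56398147 -0.03606501  0.02196914] 0.933571663613634
[[232.7 236.3 234.4 235.9]
 [314.5 236.3 315.  235.9]
 [319.6 319.2 322.  319.4]
 [226.3 319.2 228.1 319.5]
 [236.9 336.3 237.  335.9]
 [310.5 336.3 312.2 335.8]]
```

```bash
python3 - <<'E'
from h import *
from plant import robot
g=np.load('g2.npz'); psi=float(g['psi']); M0=R.from_euler('xyz',g['rot'],degrees=True).as_matrix()
d=M0.T@(g['hc']-g['tp']); np.save('d.npy',d); print(d)
o=robot.observe(); p=o['tool_pos'].copy(); p[2]+=.05
robot.line_to(p,vel=.1)
h0=p+M0@d; h1=np.array([.5635,-.077,.057+.025])
print(h0)
for k,(th,s) in enumerate([(-10,.33),(20,.67),(50,1.)]):
    M=tilt(th,psi*(1-s)); h=h0+(h1-h0)*s
    robot.line_to(h-M@d,vel=.08,rotation=eul(M))
    o=robot.observe(); print(o['time'],o['tool_pos'])
    im=robot.grab_frame('wrist'); cv2.imwrite(f'pics/l{k}.png',im); np.savez(f'l{k}.npz',tp=o['tool_pos'],rot=o['tcp_rot'])
ims=[cv2.imread(f'pics/l{k}.png')[200:370,190:360] for k in range(3)]
cv2.imwrite('pics/l.png',np.hstack([cv2.resize(x,None,fx=1.55,fy=1.55) for x in ims]))
crop(ims[2],0,0,170,170,4.5,'pics/l2c.png')
E
```

```text
[-0.00072371 -0.0006964   0.05852215]
[ 0.56417461 -0.03552306  0.10150238]
16.375 [ 0.56383878 -0.03838954  0.15161759]
17.1417 [ 0.56454757 -0.08172903  0.14316406]
17.9167 [ 0.5645709  -0.12063603  0.12045721]
```

View pics/l.png

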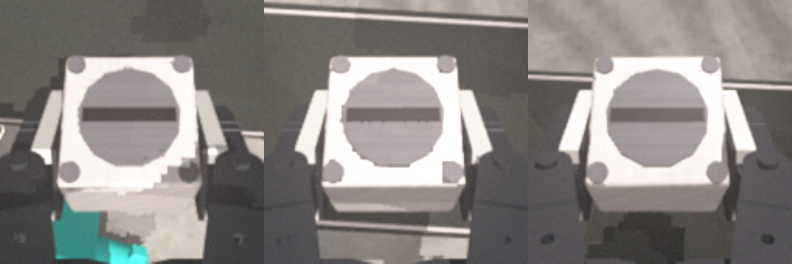

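View pics/l2c.png

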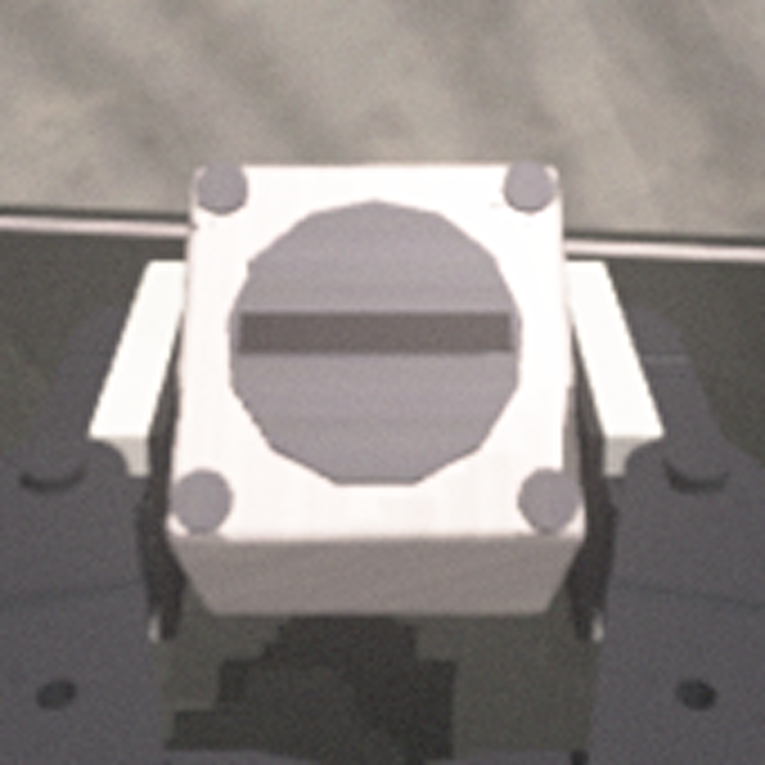

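```bash
python3 - <<'E'
from h import *
from plant import robot
g=np.load('l2.npz'); c=toolcam(robot.get_calibration('wrist'),g['tp'],g['rot'])
h=.019;l=.018
obj=[(-h,h,l),(h,h,l),(h,-h,l),(-h,-h,l),(-h,-h,-l),(h,-h,-l)]
uv=[(190+u/4.5-.4,200+v/4.5-.4) for u,v in [(190,165),(563,165),(587,538),(167,538),(211,614),(546,614)]]
Ro,p,e=headpnp(c,uv,obj); print(R.from_matrix(Ro).as_euler('xyz',degrees=True),p,e)
E
```

```text
[-0.26315115 -0.36696374  0.06924283] [ 0.56325365 -0.07637613  0.08206351] 1.257532936124477
```

Upright within 0.4° and where expected. Lowering and releasing, with a check in between.

```bash
python3 - <<'E'
from h import *
from plant import robot
d=np.load('d.npy'); M1=tilt(50,0.); h1=np.array([.5635,-.077,.057])
robot.line_to(h1+[0,0,.005]-M1@d,vel=.06)
print(robot.line_to(h1+[0,0,-.004]-M1@d,vel=.012,guard=4))
o=robot.observe(); print(o['time'],o['tool_pos']+M1@d,o['ft_force'],o['torque'])
im=robot.grab_frame('wrist'); cv2.imwrite('pics/m0.png',im)
robot.set_gripper(.060); robot.pause(.3)
im2=robot.grab_frame('wrist'); cv2.imwrite('pics/m1.png',im2)
cv2.imwrite('pics/m.png',np.hstack([cv2.resize(x[190:370,190:360],None,fx=2.3,fy=2.3) for x in (im,im2)]))
o=robot.observe(); print(o['time'],o['tool_pos']+M1@d)
np.savez('rel.npz',tp=o['tool_pos'],rot=o['tcp_rot'])
E
```

```text
True
19.0 [ 0.56352942 -0.07709807  0.05591564] [-0.34657409 -1.66611467  4.43187339] [-0.30684142  0.08945086  0.00303292]
19.75 [ 0.5631293  -0.07677043  0.05503611]
```

View pics/m.png

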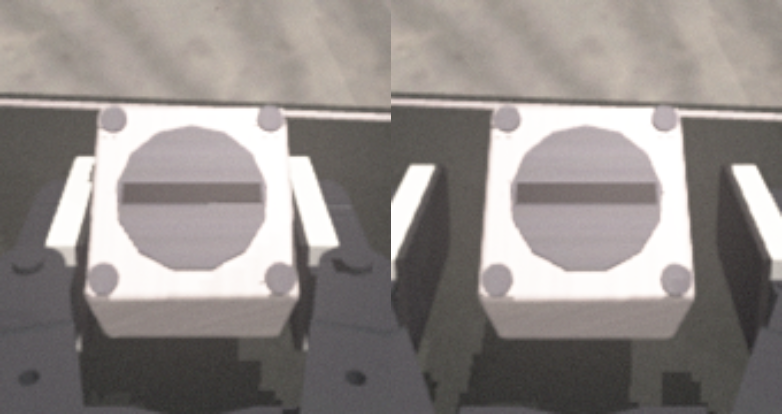

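```bash
python3 - <<'E'
from h import *
from plant import robot
import pickle
M1=tilt(50,0.)
o=robot.observe()
robot.line_to(o['tool_pos']-.11*M1[:,2]+[0,0,.0],vel=.15)
robot.line_to(robot.observe()['tool_pos']+[0,0,.09],vel=.25)
im=robot.grab_frame('scene'); crop(im,270,180,410,300,5,'pics/n0.png')
cs={}
for k,yaw in enumerate([180,-90]):
    robot.move_pose([.539,.190,.21],[180,0,yaw]); robot.pause(.15)
    cs[k]=robot.get_calibration('wrist'); im=robot.grab_frame('wrist'); cv2.imwrite(f'pics/n_s{k}.png',im)
    print(robot.observe()['time'],robot.observe()['tool_pos'])
robot.move_pose([.5635,-.077,.23],[180,0,180]); robot.pause(.1)
cs[2]=robot.get_calibration('wrist'); im=robot.grab_frame('wrist'); cv2.imwrite('pics/n_p.png',im)
pickle.dump(cs,open('cal3.pkl','wb')); print(robot.observe()['time'])
ims=[cv2.imread(f'pics/n_s{k}.png') for k in range(2)]
for k,i in enumerate(ims):
    X=proj(cs[k],[.539,.190,.038])[0].round().astype(int); print(X); crop(i,X[0]-45,X[1]-45,X[0]+45,X[1]+45,6.5,f'pics/n_s{k}c.png'); print(X-45)
E
```

```text
22.7417 [0.53959343 0.18873373 0.20968222]
24.3417 [0.53899543 0.18998704 0.20998427]
25.5417
[275 215]
[230 170]
[271 214]
[226 169]
```

View pics/n0.png

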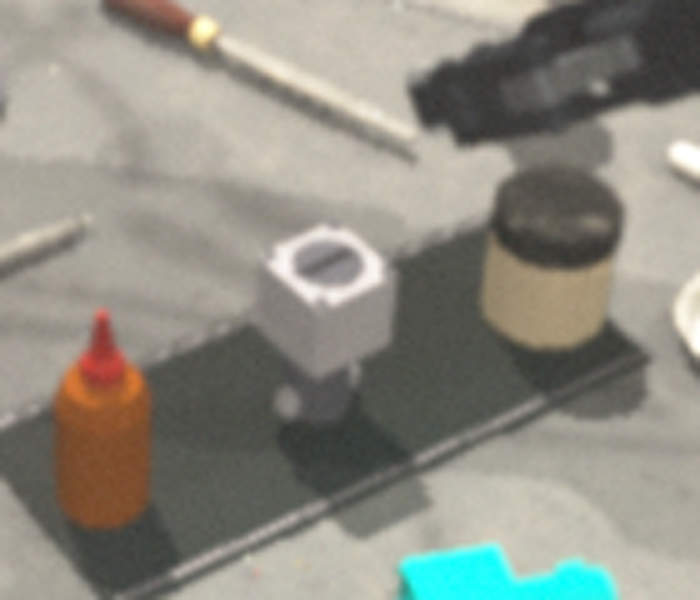

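View pics/n_s0c.png

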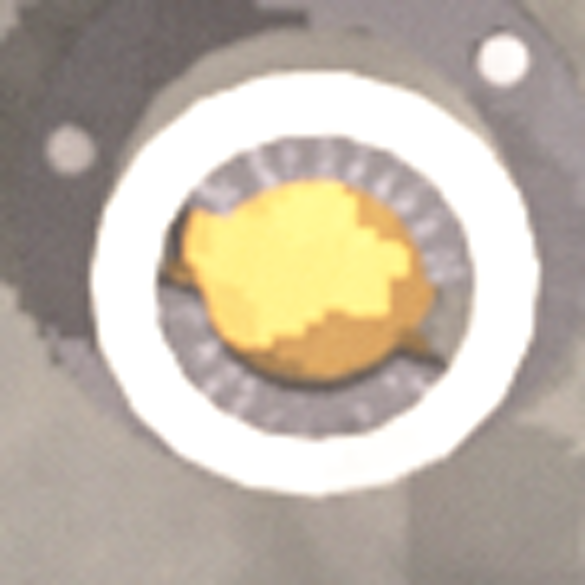

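View pics/n_s1c.png

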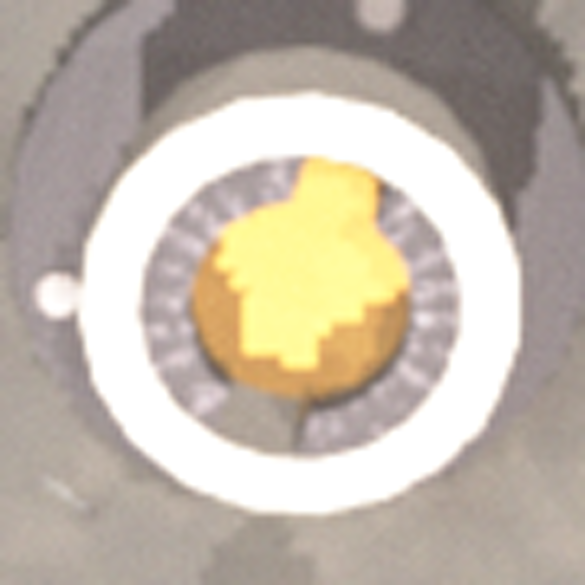

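View pics/n_p.png

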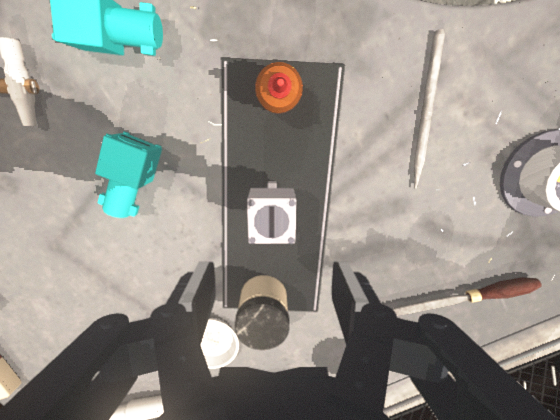

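```bash
python3 - <<'E'
from h import *
import pickle
from plant import robot
cs=pickle.load(open('cal3.pkl','rb')); c0=pickle.load(open('cal.pkl','rb'))[0]
def mk(off,s): return lambda u,v:(off[0]+u/s-.4,off[1]+v/s-.4)
views=[(c0,mk((226,146),6),[(96,365),(508,365),(302,168),(302,565)],[(155,369),(450,369),(302,228),(302,510)],[(305,230),(378,250)],[(222,488),(297,508)]),
(cs[0],mk((230,170),6.5),[(92,282),(540,282),(316,70),(316,495)],[(157,286),(474,286),(315,135),(315,437)],[(474,283),(443,363)],[(185,212),(158,290)]),
(cs[1],mk((226,169),6.5),[(82,304),(521,304),(301,93),(301,515)],[(142,306),(460,306),(301,155),(301,457)],[(303,158),(380,185)],[(212,417),(297,455)])]
for c,f,o,i,a,b in views:
    P=at_z(c,[f(*x) for x in o],.038); Q=at_z(c,[f(*x) for x in i],.038)
    S=at_z(c,[f(*x) for x in a+b],.038); d=S[:2].mean(0)-S[2:].mean(0)
    print(P.mean(0).round(4),Q.mean(0).round(4),np.linalg.norm(Q[0]-Q[1]).round(4),'slot',np.degrees(np.arctan2(d[1],d[0])).round(1),'mid',S.mean(0).round(4), [np.degrees(np.arctan2(*(S[k]-Q.mean(0))[[1,0]])).round(1) for k in range(4)])
print(tri([(views[0][0],views[0][1](302,369)),(cs[0],views[1][1](315.5,284)),(cs[1],views[2][1](301,305))]))
E
```

```text
[0.5389 0.1928 0.038 ] [0.5389 0.1926 0.038 ] 0.0412 slot 73.3 mid [0.5385 0.1924 0.038 ] [np.float64(89.2), np.float64(59.3), np.float64(-123.0), np.float64(-91.8)]
[0.5382 0.1925 0.038 ] [0.5385 0.1924 0.038 ] 0.0411 slot 75.0 mid [0.5384 0.1925 0.038 ] [np.float64(91.7), np.float64(58.1), np.float64(-121.6), np.float64(-89.4)]
[0.5386 0.1919 0.038 ] [0.5386 0.1919 0.038 ] 0.0414 slot -107.4 mid [0.5391 0.1917 0.038 ] [np.float64(-90.8), np.float64(-121.4), np.float64(52.2), np.float64(88.4)]
(array([0.53871761, 0.19232219, 0.03578892]), [np.float64(0.00020809021597233804), np.float64(0.00017561608829652867), np.float64(0.00013596910332205252)])
```

```bash
python3 - <<'E'
from h import *
a=cv2.imread('pics/n_p.png'); crop(a,230,170,315,260,7.5,'pics/n_pc.png')
E
```

```text
(no output)
```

View pics/n_pc.png

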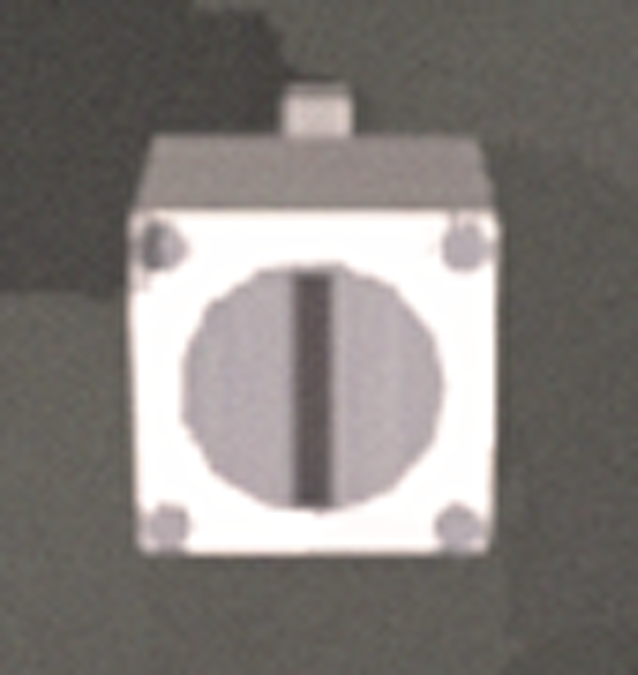

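```bash
python3 - <<'E'
from h import *
import pickle
from plant import robot
c=pickle.load(open('cal3.pkl','rb'))[2]
uv=[(230+u/7.5-.45,170+v/7.5-.45) for u,v in [(131,210),(497,210),(492,554),(139,554)]]
H=at_z(c,uv,.075); print(H.mean(0))
for i in range(4): 
  e=H[(i+1)%4]-H[i]; print(np.linalg.norm(e).round(4),np.degrees(np.arctan2(e[1],e[0])))
d=np.load('d.npy'); print(np.load('rel.npz')['tp']+tilt(50,0.)@d)
E
```

```text
[ 0.56295639 -0.07741914  0.075     ]
0.0376 90.16978303661833
0.0385 0.7150535199119206
0.0382 -89.83893530352259
0.0385 179.93662356166215
[ 0.5631293  -0.07677043  0.05503611]
```

```bash
python3 - <<'E'
from h import *
from plant import robot
e=[180,0,180]
robot.set_gripper(.07)
robot.line_to([.563,-.0772,.16],vel=.15,rotation=e)
print(robot.line_to([.563,-.0772,.112],vel=.08,guard=6))
robot.set_gripper(0)
o=robot.observe(); print(o['time'],o['gripper_width'],o['tool_pos'],o['tcp_rot'],o['ft_force'])
robot.line_to([.563,-.0772,.19],vel=.1)
robot.move_pose([.5386,.1923,.19],[180,0,-106.5])
o=robot.observe(); print(o['time'],o['gripper_width'],o['tool_pos'],o['tcp_rot'],o['q'].round(1),o['ft_force'],o['torque'])
np.savez('s.npz',tp=o['tool_pos'],rot=o['tcp_rot'])
im=robot.grab_frame('wrist'); cv2.imwrite('pics/o1.png',im)
im=robot.grab_frame('scene'); crop(im,190,120,330,240,5,'pics/o2.png')
E
```

```text
False
27.5667 0.03773653327932729 [ 0.56344894 -0.07732407  0.11272894] [-1.79981382e+02  6.88748301e-02 -1.79996924e+02] [-0.69208754 -0.95917086  4.54181374]
29.55 0.037418524911787855 [0.53873794 0.1915646  0.18963844] [ 1.79985839e+02 -3.11746999e-02 -1.06639280e+02] [  6.5   1.7 -10.8  77.6  -0.  -66.9] [ 0.45957747 -1.07200147 -2.70527098] [ 0.00938004 -0.02203313  0.01341906]
```

View pics/o1.png

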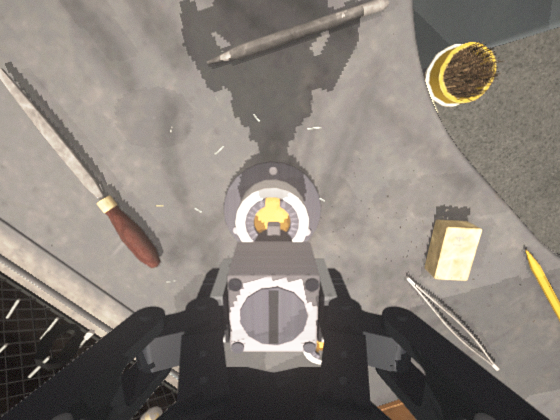

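View pics/o2.png

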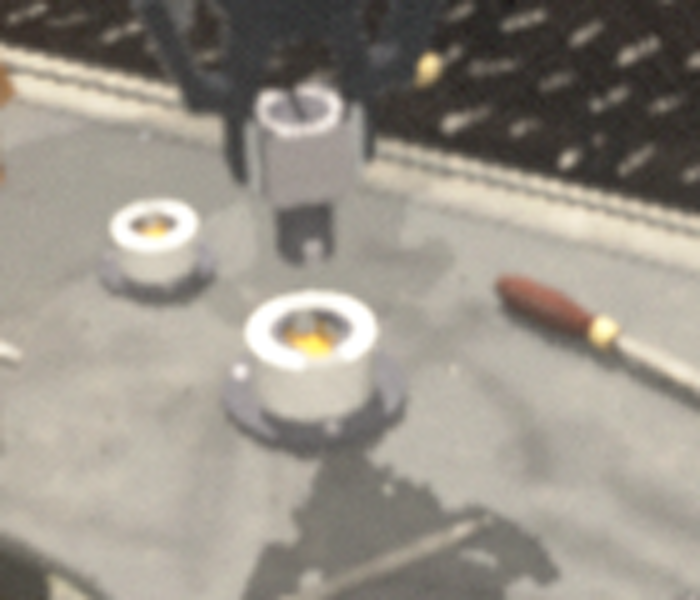

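```bash
python3 - <<'E'
from h import *
from plant import robot
P=np.array([.5386,.1923,0]); off=.1095
def at(fz): return P+[0,0,fz+off]
def rep(n):
    o=robot.observe(); print(n,round(o['time'],2),o['tool_pos'].round(4),'foot',round(o['tool_pos'][2]-off,4),o['ft_force'].round(1),o['torque'].round(3),round(o['gripper_width'],4))
robot.line_to(at(.046),vel=.12); robot.pause(.1); rep('above')
print(robot.line_to(at(.027),vel=.03,guard=5)); rep('in')
im=robot.grab_frame('wrist'); cv2.imwrite('pics/p1.png',im)
im=robot.grab_frame('scene'); crop(im,190,120,330,240,5,'pics/p2.png')
E
```

```text
above 30.18 [0.5391 0.1921 0.1565] foot 0.047 [-0.6  0.2 -2.4] [ 0.013 -0.022 -0.027] 0.0372
False
in 30.97 [0.5388 0.1922 0.1364] foot 0.0269 [ 3.5 -1.2 -5. ] [-0.297 -0.907 -0.03 ] 0.0376
```

View pics/p2.png

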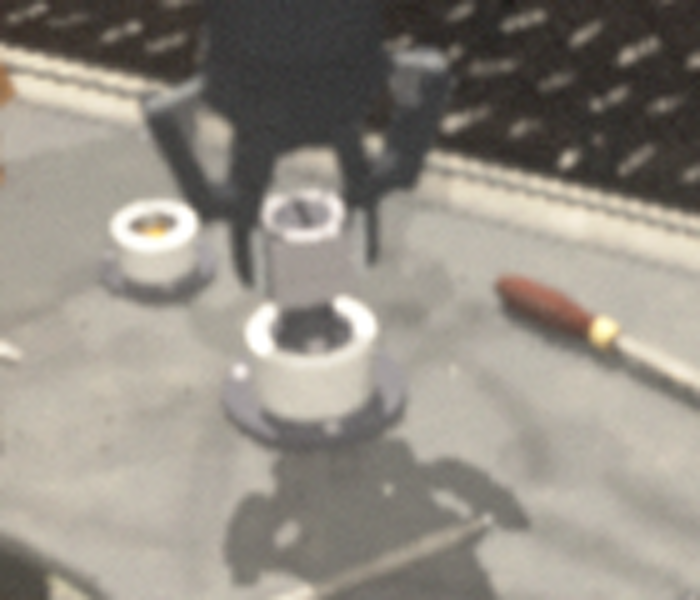

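View pics/p1.png

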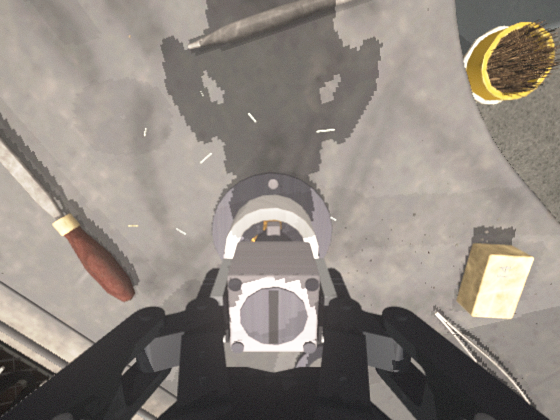

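```bash
python3 - <<'E'
from h import *
from plant import robot
off=.1095
def rep(n):
    o=robot.observe(); print(n,round(o['time'],2),o['tool_pos'].round(4),'foot',round(o['tool_pos'][2]-off,4),o['ft_force'].round(1),o['torque'].round(3),round(o['gripper_width'],4))
for dx,dy in [(.0007,0),(.0014,0),(.0014,-.0005)]:
    robot.line_to([.5386+dx,.1923+dy,.027+off],vel=.01); robot.pause(.1); rep((dx,dy))
E
```

```text
(0.0007, 0) 31.42 [0.539  0.1924 0.1365] foot 0.027 [-0.3 -0.5 -3.2] [-0.138 -0.068 -0.039] 0.0372
(0.0014, 0) 31.77 [0.5399 0.1924 0.1364] foot 0.0269 [ 0.5  0.2 -2.1] [-0.003  0.001 -0.015] 0.0369
(0.0014, -0.0005) 32.12 [0.54   0.1918 0.1365] foot 0.027 [-0.8 -1.1 -1.7] [0.014 0.005 0.036] 0.0374
```

```bash
python3 - <<'E'
from h import *
from plant import robot
off=.1095
def rep(n):
    o=robot.observe(); print(n,round(o['time'],2),o['tool_pos'].round(4),'foot',round(o['tool_pos'][2]-off,4),o['ft_force'].round(1),o['torque'].round(3),round(o['gripper_width'],4))
for fz in (.0225,.0195,.0165,.0145):
    g=robot.line_to([.5398,.1922,fz+off],vel=.02,guard=15); rep((fz,g))
    if g: break
im=robot.grab_frame('wrist'); cv2.imwrite('pics/q1.png',im)
im=robot.grab_frame('scene'); crop(im,190,120,330,240,5,'pics/q2.png')
E
```

```text
(0.0225, False) 32.49 [0.5401 0.1922 0.1323] foot 0.0228 [ 0.8 -0.3  2. ] [-0.095 -0.213  0.006] 0.0374
(0.0195, False) 32.79 [0.5401 0.1922 0.1293] foot 0.0198 [ 0.8 -1.7  3.8] [-0.149 -0.355  0.011] 0.0372
(0.0165, False) 33.09 [0.5401 0.1922 0.1262] foot 0.0167 [ 0.8 -0.8  4.3] [-0.247 -0.375 -0.013] 0.0366
(0.0145, False) 33.34 [0.5401 0.1922 0.1244] foot 0.0149 [ 1.2 -1.6  5.3] [-0.239 -0.201  0.037] 0.037
```

View pics/q2.png

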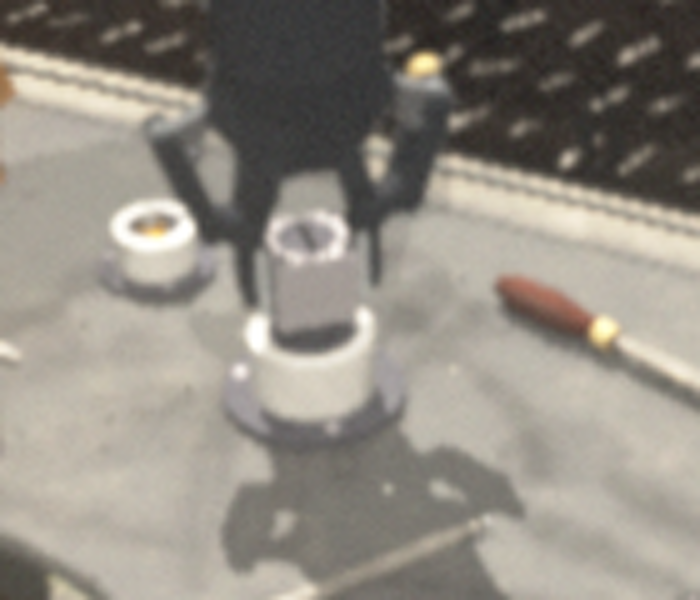

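```bash
python3 - <<'E'
from h import *
from plant import robot
off=.1095
def rep(n):
    o=robot.observe(); print(n,round(o['time'],2),o['tool_pos'].round(4),'foot',round(o['tool_pos'][2]-off,4),o['tcp_rot'].round(1),o['ft_force'].round(1),o['torque'].round(3),round(o['gripper_width'],4)); return o
g=robot.line_to([.5399,.1922,.012+off],vel=.015,guard=10); o=rep(('bottom',g))
z=o['tool_pos'][2]
robot.line_to([.5399,.1922,z-.0006],vel=.01); o=rep('pressed')
np.save('zp.npy',z-.0006)
for a in (10,20,40):
    robot.line_to([.5399,.1922,z-.0006],vel=.05,rotation=[180,0,-106.5-a]); o=rep(a)
    if abs(o['torque'][2])>1.5: print('stop');break
E
```

```text
('bottom', True) 33.67 [0.5402 0.1922 0.1233] foot 0.0138 [-179.9    0.  -106.5] [-2.1  0.5  7.3] [-0.154  0.589  0.026] 0.0371
pressed 33.92 [0.54   0.1922 0.1232] foot 0.0137 [-179.9    0.  -106.5] [-0.2 -0.7  7.6] [-0.272  0.09  -0.02 ] 0.0374
10 34.24 [0.5401 0.1923 0.1232] foot 0.0137 [-180.     0.  -116.5] [0.6 0.6 6.7] [-0.147  0.024  0.06 ] 0.0373
20 34.57 [0.54   0.1923 0.1232] foot 0.0137 [-180.     0.  -126.5] [-0.8  0.   6.8] [-0.045  0.041  0.052] 0.0375
40 35.07 [0.5399 0.1924 0.1232] foot 0.0137 [ 180.     0.  -146.5] [ 0.4 -0.2  7.3] [-0.036  0.185  0.151] 0.0373
```

```bash
python3 - <<'E'
from h import *
from plant import robot
off=.1095; z=float(np.load('zp.npy'))
def rep(n):
    o=robot.observe(); print(n,round(o['time'],2),o['tool_pos'].round(4),'foot',round(o['tool_pos'][2]-off,4),o['tcp_rot'].round(1),o['ft_force'].round(1),o['torque'].round(3),round(o['gripper_width'],4)); return o
for dz in (.0005,.001,.0015):
    robot.line_to([.5399,.1922,z-dz],vel=.01); rep(dz)
for a in (60,72,76,79,82,84,86,88,90):
    robot.line_to([.5399,.1922,z-dz],vel=.05,rotation=[180,0,-106.5-a]); robot.pause(.08); o=rep(a)
    if abs(o['torque'][2])>.6: print('stop');break
np.save('zp.npy',z-dz)
E
```

```text
0.0005 35.32 [0.54   0.1924 0.1231] foot 0.0136 [ 180.     0.  -146.5] [-2.5  0.1 10.9] [-0.104  0.549  0.095] 0.0369
0.001 35.57 [0.54   0.1925 0.1231] foot 0.0136 [-180.     0.  -146.5] [-4.5 -0.5 15. ] [-0.078  0.958  0.095] 0.0375
0.0015 35.82 [0.5401 0.1925 0.123 ] foot 0.0135 [-1.800e+02  1.000e-01 -1.465e+02] [-5.8 -0.4 18.1] [-0.179  1.334  0.098] 0.0372
60 36.4 [0.54   0.1925 0.123 ] foot 0.0135 [ 180.     0.  -166.5] [-5.2 -0.6 18.3] [-0.167  1.331  0.124] 0.0376
72 36.84 [0.54   0.1926 0.123 ] foot 0.0135 [ 180.     0.  -178.5] [-5.4 -0.8 18.2] [-0.118  1.337  0.182] 0.0372
76 37.17 [0.54   0.1926 0.123 ] foot 0.0135 [180.    0.  177.5] [-5.6 -1.  17.8] [-0.129  1.321  0.206] 0.0373
79 37.51 [0.54   0.1926 0.123 ] foot 0.0135 [180.    0.  174.5] [-5.5 -0.6 19. ] [-0.131  1.351  0.216] 0.0367
82 37.84 [0.54   0.1926 0.123 ] foot 0.0135 [180.    0.  171.5] [-6.2  0.3 17.6] [-0.102  1.316  0.194] 0.0373
84 38.17 [0.54   0.1926 0.123 ] foot 0.0135 [180.    0.  169.5] [-6.1 -0.6 19.3] [-0.14   1.329  0.235] 0.0376
86 38.51 [0.54   0.1926 0.1231] foot 0.0136 [180.    0.  167.5] [-5.3 -0.3 20.1] [-0.119  1.346  0.198] 0.0372
88 38.84 [0.54   0.1926 0.123 ] foot 0.0135 [180.    0.  165.5] [-5.8  0.2 18. ] [-0.087  1.281  0.17 ] 0.0374
90 39.17 [0.5401 0.1927 0.123 ] foot 0.0135 [179.9   0.  163.6] [-4.7 -0.3 18.4] [-0.011  1.228  0.441] 0.037
```

```bash
python3 - <<'E'
from h import *
from plant import robot
off=.1095; z=float(np.load('zp.npy'))
def rep(n):
    o=robot.observe(); print(n,round(o['time'],2),o['tool_pos'].round(4),'foot',round(o['tool_pos'][2]-off,4),o['tcp_rot'].round(1),o['ft_force'].round(1),o['torque'].round(3),round(o['gripper_width'],4)); return o
for a in (91,92):
    robot.line_to([.5399,.1922,z],vel=.05,rotation=[180,0,-106.5-a]); robot.pause(.15); o=rep(a)
np.savez('fin.npz',tp=o['tool_pos'],rot=o['tcp_rot'])
im=robot.grab_frame('wrist'); cv2.imwrite('pics/r1.png',im); crop(im,195,190,355,370,4,'pics/r1c.png')
im=robot.grab_frame('scene'); cv2.imwrite('pics/r2.png',im)
E
```

```text
91 39.58 [0.5401 0.1927 0.123 ] foot 0.0135 [179.9   0.  162.6] [-4.5  0.8 18. ] [0.054 1.212 0.615] 0.0371
92 39.98 [0.5401 0.1928 0.123 ] foot 0.0135 [179.9   0.  161.6] [-4.6 -0.  17.9] [0.084 1.104 0.684] 0.0374
```

View pics/r1c.png

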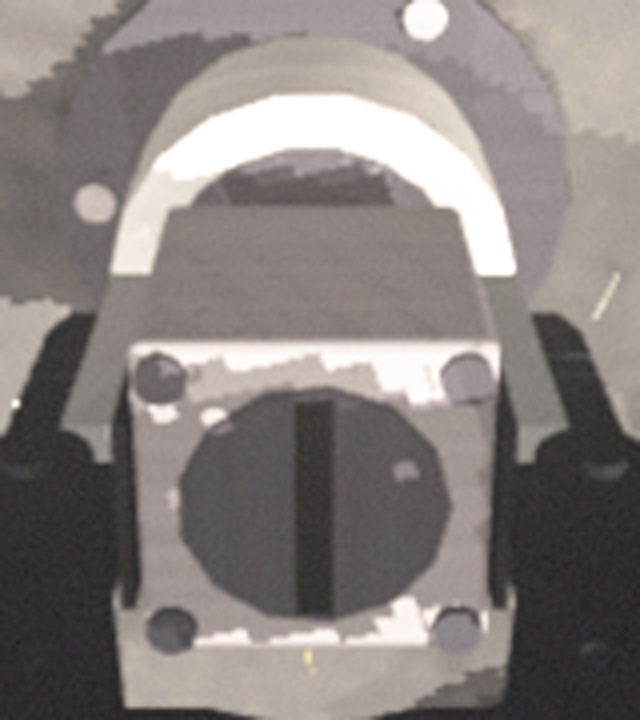

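View pics/r2.png

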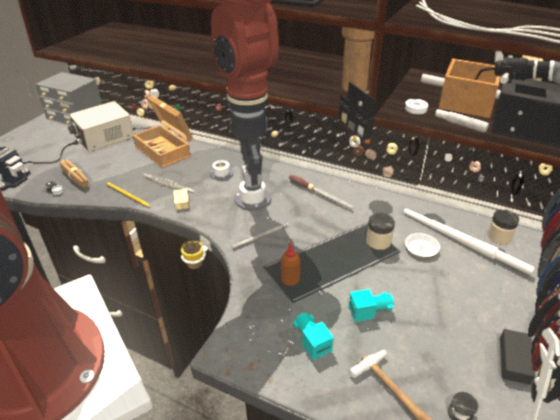

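The wrist crop shows the post square between the pads with the head's underside close above the mouth. The scene view has the bottle (290,262) and jar (381,230) where they started. The turning torque has risen from 0.2 to 0.7 N m, so it is on the stop, and the plunger no longer gives. Handing in.

```bash
python3 - <<'E'
from plant import robot
o=robot.observe(); print(o['time'],o['ft_force'].round(1),o['torque'].round(2))
print(robot.job_done())
E
```

```text
40.075 [-4.2  0.9 17.2] [0.03 1.11 0.7 ]
the job is handed in; nothing more can be done
None
```

The post is in the larger socket, pressed fully down and turned clockwise to the stop. The gripper was still holding it there when I handed in at 40.1 s.

**Standing it up:** My first attempt failed. The post turned about 26° in the grip during a fast swing, leaned, and fell over on the strip when I let go. I regrasped it closer to its axis and turned it slowly. It measured upright to within 0.4°, I let go, and it stayed standing with the arm clear.

**Socket:** I picked it up from above and lowered it into the slots. It rubbed the slot side lightly, so I shifted it about 1.3 mm in x and it went in freely.

**Last checks:**
- **Pressed down:** the foot is about 24.5 mm below the mouth, as described for fully down. At about 18 N the plunger gave no further.
- **Turned:** turning torque rose from 0.2 to 0.7 N m at 90–92° of tool turn. That is above the 80° stop plus about 6° of lug play, so a few degrees may be alignment error or slip in the grip.
- **Grip:** the post sat square between the pads in the last picture.
- **Bottle and jar:** both look unmoved in the last scene picture.

**Disagreement:** the two fixed cameras put the socket mouth 5 mm away in y from the wrist camera. I took three wrist views, which agreed with each other within about 1 mm, and used those.

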